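Grease the lock pin and lock the riveting anvil

TASK

Swing the anvil's steel bar fully home into its blue fork and leave it there. Then take the red-handled lock pin out of the wooden tool block, dip about half of its steel shank straight into the small brass grease pot, in line with the way the pot leans, and then lower the pin (held, not dropped) all the way down through the fork and the bar so that its flange sits flat on the fork, and let go. Leave the other tools and things where they are, and do not push hard on the pot.

Things in the scene. Friction and masses are not known exactly. Their poses are not given: they have to be found in the camera images.
- anvil: Fixed blue riveting anvil. Base plate 110 (x) x 220 (y) x 12 mm high; origin: centre of its underside, z up. At y = +80 stands the fork: two level ears 44 x 44 x 10 mm at heights 50-60 and 80-90 mm, each with an 18 mm vertical through hole; a wall (x = 22 to 38) joins them, and the fork is open to -x and -y. At y = -80 a 34 mm post, 90 mm high, carries the bar's upright pivot.
- bar (a joint): Angle of the stiff steel swing bar about its upright pivot: 0 = home at its stop, along the anvil's +y, its hole in line with the ears'; grows to 0.9 rad as the free end swings to the anvil's -x. Bar 32 mm wide, 14 mm thick (heights 63-77 mm), its end 180 mm and its 18 mm hole 160 mm from the pivot axis; a dome 17 mm high stands on it at 52 mm. At 75 to 130 mm it is clear of the ears.
- bar_pivot (a point): Point on the bar's pivot axis at mid-thickness of the bar (70 mm above the table). Axes as the anvil's.
- bar_eye (a point): Centre of the bar's hole at mid-thickness. Its y axis points along the bar away from the pivot, z up.
- fork_hole (a point): Centre of the hole in the upper ear, at the ear's top face, 90 mm above the table; axes as the anvil's, z up.
- pin: Lock pin, loose, 150 g, 131 mm long, round about z (up when standing). Red handle 22 mm in diameter from z = 6 to 61 mm; steel flange 34 mm in diameter, z = 0 to 6; steel shank 14 mm in diameter, z = 0 to -70, the last 10 mm tapering to 8 mm. Origin: centre of the flange's underside. Starts upright in one of the tool block's three holes, flange on the block's top.
- pin_tip (a point): The tip of the pin's shank, 70 mm below the pin's origin; axes as the pin's.
- block: Fixed wooden tool block 70 (x) x 150 (y) x 80 mm high, with three vertical 18 mm holes at y = -50, 0, +50 mm, x = 0; origin at the centre of its underside.
- pot: Small open brass grease pot, a fixed round cup leaning 36 degrees from upright (towards the -x of its stand, roughly towards the robot). Origin: centre of its underside; z runs along the cup's axis out of its mouth. Outer diameter 45 mm, inner diameter 39 mm, 62 mm long, inner depth 57 mm.
- pot_mouth (a point): Centre of the pot's mouth, in the plane of the rim; axes as the pot's (z out of the pot along its axis).
- pot_stand: The pot's fixed cradle: dark wooden base 120 (x) x 80 (y) x 12 mm with a 65 mm high back board at x = +43 mm and two brass struts beside the cup; origin at the centre of the base's underside; the pot leans towards its -x.
- awl: Bystander: awl with a dark wooden handle (24 mm thick, 52 mm above the block), standing in another hole of the tool block; origin at the underside of its brass ferrule, at the block's top.
- punch: Bystander: punch with a black handle (21 mm thick, 48 mm above the block), standing in another hole of the tool block; origin at the underside of its collar, at the block's top.
- bell: Bystander: steel desk bell, 76 mm wide, 55 mm high; origin under its centre.
- jar: Bystander: amber rivet jar, 56 mm wide, 75 mm high; origin under its centre.
- spool: Bystander: green thread spool, 52 mm wide, 83 mm high; origin under its centre.
- mallet: Bystander: hammer lying on the bench, about 260 mm long; origin under its middle.
- glue: Bystander: white bottle with a red cap, 54 mm wide, 150 mm high; origin under its centre.
- driver: Bystander: screwdriver lying on the bench; origin under its middle.
There are look-alikes about, which are no part of the job. What is shaped like the pot_stand but green is not meant.

How it is judged:
On the way, in this order (a step that is already met when the one before it is completed fails the run):
1. the bar is swung home (within 0.02 rad), the pin not yet lifted (value of joint bar below 0.02 rad and distance of pin from where it was at the start of the episode below 0.02 m), for 0.2 s.
2. the pin, held in the fingers, has its tip at least 25 mm inside the pot's mouth, within 15 degrees of the pot's axis (contact force between the fingers and pin above 0.5 N and z of pin_tip in the frame of pot_mouth between -0.062 and -0.025 m and x of pin_tip in the frame of pot_mouth between -0.02 and 0.02 m and y of pin_tip in the frame of pot_mouth between -0.02 and 0.02 m and angle between the z axis of pin and the z axis of pot, either way round below 0.262 rad), for 0.1 s.
3. the pin, still held, has its tip lowered 55 mm below the top of the fork, through fork and bar (contact force between the fingers and pin above 0.5 N and z of pin_tip in the frame of fork_hole below -0.055 m and horizontal distance between pin_tip and fork_hole below 0.008 m), for 0.1 s.
At the end, for the whole second after the job is handed in: The bar is home (within 0.03 rad); the pin stands upright (within 0.1 rad) and at rest through the fork and the bar, its flange's underside within 4 mm of the upper ear's top face and its axis within 5 mm of the hole's, its tip within 8 mm of the hole's axis (value of joint bar below 0.03 rad and horizontal distance between pin and fork_hole below 0.005 m and z of pin in the frame of fork_hole between -0.004 and 0.004 m and horizontal distance between pin_tip and fork_hole below 0.008 m and angle between pin's own z axis and vertical below 0.1 rad and linear speed of pin below 0.02 m/s); the robot touches nothing.
It fails at once if a bystander is moved by more than 40 mm (distance of any of awl, punch, bell, jar, spool, mallet, glue, driver from where it was at the start of the episode above 0.04 m).
It fails at once if the pot is pushed with more than 25 N by the pin or the robot (contact force between any of pin, the arm, the fingers and pot above 25 N).
It also fails if it takes over 64 s, if anything falls off the work surface, if the arm or the gripper's body presses on something with over 40 N, if the wrist force passes 120 N, or if a joint passes its speed limit or range.

ROBOT

A 6-joint arm with a two-finger parallel gripper is mounted at the origin on the work surface. World frame = base frame: x ahead of the robot, y to its left, z up, the work surface at z = 0. Lengths are in m, angles in rad, forces in N, time in s.
With the tool pointing down it reaches from about 0.15 to 0.775 m from the base axis. Payload 6.1 kg.
Tool frame: the origin (TCP) lies on the front face of the gripper's body, between the roots of the fingers; the fingertips stand 73 mm ahead of it and the grasp point (between the pads) lies 54 mm ahead of it (tip_extent is the distance from the TCP to the fingertips, in m); z points along the fingers, y is the line along which they close (so a half turn about z gives the same grasp; the last joint's range is limited). The gripper opens to 85 mm and grips with 20 to 120 N. Pads are 22 mm wide; open, the fingers measure 114 mm over their backs; the gripper's body (76 mm by 85 mm) begins 54 mm behind the grasp point. The pads swing forward as they close: fully open they stand 13 mm farther back than shut.
Start: joints at [-1.234, 0.126, -0.04, 1.405, 0, 1.571], TCP at [0.173, -0.495, 0.304] pointing down, gripper open.
Joint ranges: [-2.72, 2.72], [-0.95, 1.95], [-1.27, 1.35], [-1.78, 2.02], [-1.46, 1.47], [-3.14, 3.14]. Speed limits (rad/s): [2.39, 2.39, 3.01, 3.14, 3.14, 3.14].

INTERFACE

Orientations are given as [roll, pitch, yaw] about the fixed x, y, z axes, in that order (R = Rz(yaw) Ry(pitch) Rx(roll)).
In Python, from bench import * gives the robot as it stands. The module is installed in compiled form; this text tells all that it offers.
- The arm moves only by the tool send_rows, never from a script. Its argument "deltas" is a list of rows, each a list of 6 numbers: the shift along the tool's x, y, z scaled (see below), then the turn, a rotation vector about the tool's x, y, z scaled (see below). In form: [[tx, ty, tz, ax, ay, az], ...]. A call has 1 to 10 rows; each row shifts and turns the commanded pose from where the row before left it, along the tool's axes as they then stand; what a row does not reach is not made up. The controller multiplies each number of a shift by 40 cm and each number of a turn by 180 degrees. A row lasts 1/8 s, in which the tool goes at most 62.5 mm and 10.7 degrees, less where a joint would pass 70% of its speed; a pose out of reach is approached as far as the arm can. A call with a number of a shift or a turn outside -1 to 1 is refused whole. A call with a gripper value outside its range is refused whole. "jaw" is the opening, from -1 (shut) to 1 (fully open), set as the call begins (left out, the last holds). The fingers move at their own pace and stop on an object; the grip force is fixed at half the most. Time passes only in rows, so rows that do not move let the fingers close. It gives the time, the measured TCP pose, the force, the opening and the grip force at its end, in the units of the state.
- get_obs(): the state, without advancing time (a new reading comes with each control period).
- camera(name): name is "scene" or "side" or "wrist"; returns a dict with "frame" (420x560x3 uint8, red, green, blue), "fx", "fy", "cx", "cy" (pixels), "k1" (the pictures are not rectified: a ray, as slopes to the right and down, at radius r is drawn at 1 + k1 r^2 times it, then the intrinsics apply), "T" (4x4, takes a point from camera to world coordinates). Camera axes: x right, y down, z forward; pixel columns grow to the right and rows downward; lengths in m; the calibration is good to about 2 mm. A picture is of the moment at which its call begins. There is no depth.
- job_done(): hands the job in; it is judged then, once.
The state is a dict: "t": time; "joint_positions": joint angles; "dq": joint speeds; "tau": joint torques, N m; "tool_pos": TCP position; "tcp_rot": TCP orientation; "ft_force": force on the tool from outside, world axes, zero at the start; "wrist_torque": the same for the moment, N m; "finger_gap": finger opening in m; "grasp_force": force on a finger pad.
Only numpy, scipy, OpenCV 4.12 (cv2) and the standard library are available. Lean on these libraries where they do the work, as an engineer would, in place of code of your own. Each camera call takes 0.05 s, during which the arm holds its last target. There are 200 camera calls.

## Working session

There is one attempt and no reset: what is moved stays moved. The work goes in short steps, Python scripts to look and compute and a tool call to move; the robot and the scene stay as the last step left them, time stands still between calls to the robot, and variables do not carry over. Pictures are saved under pics/ and viewed, at most 10 in all, crops included, and the job is handed in when it is done.

Besides the shell and the picture viewer there is one more tool, called as name(argument=value, ...) on one line, values as JSON. send_rows: Moves the arm, as the interface text tells. Its arguments: {"type":"object","properties":{"deltas":{"type":"array"},"jaw":{"type":"number"}},"required":["deltas"]}

```bash
mkdir -p pics; python3 - <<'E'
from bench import *
import cv2,numpy as np
print(get_obs())
for n in ["scene","side","wrist"]:
    c=camera(n); cv2.imwrite(f"pics/{n}0.png",c["frame"][:,:,::-1]); np.savez(f"{n}0.npz",**c)
    print(n,c["fx"],c["fy"],c["cx"],c["cy"],c["k1"],np.round(c["T"],3).tolist())
a=[cv2.imread(f"pics/{n}0.png") for n in ["scene","side"]]
E
```

```text
{'t': 0.0, 'joint_positions': array([-1.23404114e+00,  1.26400360e-01, -4.06193491e-02,  1.40537217e+00,
       -1.51857405e-06,  1.57079461e+00]), 'dq': array([ 0.00057871, -0.00120142,  0.00194941,  0.00079612,  0.00067749,
       -0.00149739]), 'tau': array([ 2.36262113e-04, -4.35914648e+01,  3.52923918e+01,  1.74053747e-02,
        2.32822146e-05,  1.01636826e-05]), 'tool_pos': array([ 0.1733799 , -0.49524451,  0.30311249]), 'tcp_rot': array([-3.13999710e+00,  1.51582935e-06,  3.36756913e-01]), 'ft_force': array([-0.30419654, -0.16771434, -0.0399298 ]), 'wrist_torque': array([-0.03344798,  0.03990452,  0.04983695]), 'grasp_force': 0.0, 'finger_gap': 0.08516357740963122}
scene 545.0340854818056 545.0340854818056 284.6858053612569 204.73068280531263 -0.16597179306076937 [[0.785, 0.358, -0.505, 1.146], [0.619, -0.436, 0.653, -0.873], [0.013, -0.826, -0.564, 0.796], [0.0, 0.0, 0.0, 1.0]]
side 465.85893831932805 465.85893831932805 272.09311933904615 211.61707818516862 -0.10990872851526973 [[-0.983, -0.121, 0.138, 0.372], [-0.183, 0.565, -0.804, 0.917], [0.019, -0.816, -0.578, 0.775], [0.0, 0.0, 0.0, 1.0]]
wrist 346.3110821454082 346.3110821454082 276.9774697636276 216.4765670004472 -0.03782444066216138 [[0.331, -0.896, -0.298, 0.249], [-0.944, -0.314, -0.102, -0.469], [-0.002, 0.315, -0.949, 0.374], [0.0, 0.0, 0.0, 1.0]]
```

View pics/scene0.png

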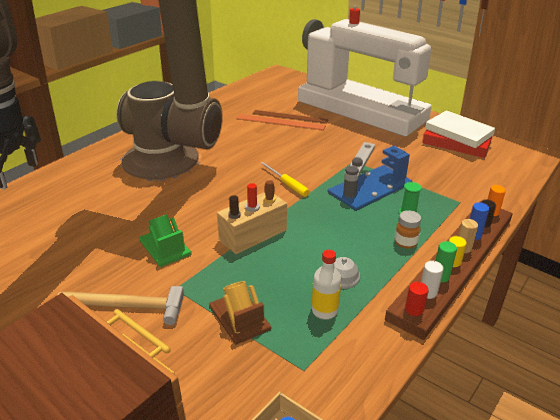

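View pics/side0.png

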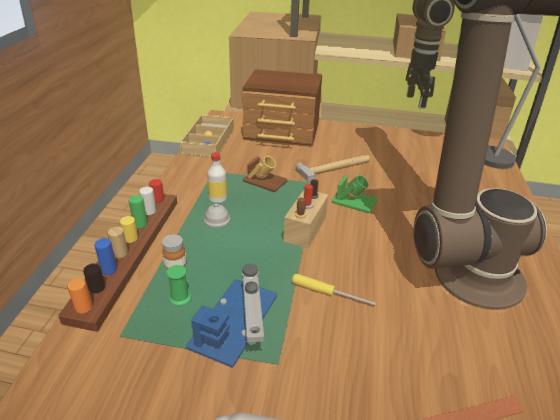

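Scene view: anvil at about (375,185), tool block (252,220) with the red pin in the middle hole (252,195), brass pot (240,305), green look-alike (165,240). Side view: anvil (235,315), pin (308,195), pot (264,168). Enlarging these parts.

```bash
cat > h.py <<'E'
import numpy as np,cv2
from scipy.optimize import least_squares
def load(n): return dict(np.load(n+".npz"))
def ray(c,u,v):
    K=np.array([[c["fx"],0,c["cx"]],[0,c["fy"],c["cy"]],[0,0,1]],float)
    p=cv2.undistortPoints(np.array([[[u,v]]],float),K,np.array([float(c["k1"]),0,0,0]))[0,0]
    return c["T"][:3,3],c["T"][:3,:3]@np.array([p[0],p[1],1])
def onz(c,u,v,z):
    o,d=ray(c,u,v); return o+d*(z-o[2])/d[2]
def proj(c,P):
    q=np.linalg.inv(c["T"])@np.append(P,1); a,b=q[:2]/q[2]; s=1+c["k1"]*(a*a+b*b)
    return np.array([c["fx"]*a*s+c["cx"],c["fy"]*b*s+c["cy"]])
def tri(obs): # [(c,u,v)]
    A=0;B=0;L=[]
    for c,u,v in obs:
        o,d=ray(c,u,v); d=d/np.linalg.norm(d); M=np.eye(3)-np.outer(d,d); A=A+M;B=B+M@o;L.append((o,M))
    P=np.linalg.solve(A,B); return P,[round(1e3*np.linalg.norm(M@(P-o)),1) for o,M in L]
def crop(img,x,y,w,h,k):
    o=cv2.resize(img[y:y+h,x:x+w],None,fx=k,fy=k,interpolation=cv2.INTER_CUBIC)
    for i in range(0,w,20): cv2.line(o,(i*k,0),(i*k,6),(255,255,255),1); cv2.putText(o,str(x+i),(i*k,16),0,.35,(255,255,255),1)
    for i in range(20,h,20): cv2.line(o,(0,i*k),(6,i*k),(255,255,255),1); cv2.putText(o,str(y+i),(8,i*k+4),0,.35,(255,255,255),1)
    return o
E
python3 - <<'E'
from h import *
s=cv2.imread("pics/scene0.png");d=cv2.imread("pics/side0.png")
a=np.hstack([crop(s,322,138,100,75,4),crop(d,185,260,100,75,4)])
b=np.hstack([crop(s,200,275,100,75,4),crop(d,240,150,100,75,4)])
cv2.imwrite("pics/z1.png",np.vstack([a,b]))
E
```

```text
(no output)
```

View pics/z1.png

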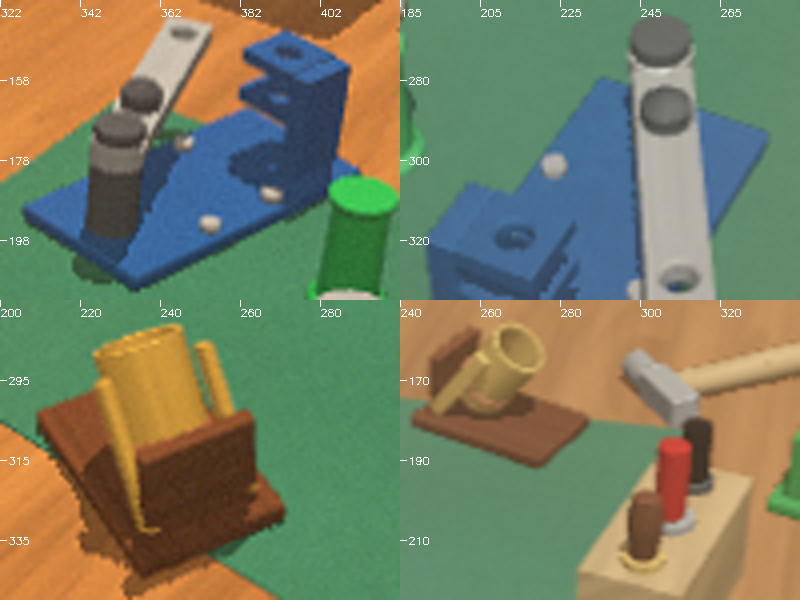

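Crops show: fork hole at scene (394.5,151) / side (214,319.5); bar eye (367.7,146.2)/(255,330); pivot cap (352,170)/(250,270); pot mouth side (269,163), stand corners visible; the red pin is the middle tool, flange around side (308.5,206).

```bash
python3 - <<'E'
from h import *
np.set_printoptions(precision=4,suppress=True)
S=load("scene0");D=load("side0")
def two(n,a,b):
    P,e=tri([(S,*a),(D,*b)]);print(n,P,e)
    return P
two("fork",(394.5,151),(214,319.5)); print(onz(S,394.5,151,.09),onz(D,214,319.5,.09))
two("eye",(367.7,146.2),(255,330)); print(onz(S,367.7,146.2,.077),onz(D,255,330,.077))
two("cap",(352.2,170),(250.2,270)); two("dome",(357.2,160.5),(251.5,287.5))
two("mouth",(235,286),(269.2,163))
for n,p in dict(L=(209.5,303.7),N=(236.7,343-4.5+4.5),R=(270.7,328.7)).items(): print("standS",n,onz(S,*p,0))
for n,p in dict(L=(243.2,180),N=(275,191.7),R=(287,181)).items(): print("standD",n,onz(D,*p,0))
for n,p in dict(left=(328.2,191),near=(356.2,208),).items(): print("anvS",n,onz(S,*p,.012))
# red handle masks
for n,c in(("S",S),("D",D)):
    f=c["frame"].astype(int); m=((f[...,0]>110)&(f[...,1]<60)&(f[...,2]<60)).astype(np.uint8)
    k,l,st,ce=cv2.connectedComponentsWithStats(m)
    for i in range(1,k):
        if st[i,4]>30: print(n,st[i],ce[i])
E
```

```text
fork [0.5819 0.3395 0.0889] [np.float64(1.9), np.float64(1.9)]
[0.5847 0.3381 0.09  ] [0.5798 0.3396 0.09  ]
eye [0.5004 0.3376 0.0759] [np.float64(0.8), np.float64(0.8)]
[0.5022 0.3358 0.077 ] [0.4995 0.3381 0.077 ]
cap [0.5447 0.1837 0.0854] [np.float64(1.1), np.float64(1.1)]
dome [0.5293 0.2347 0.0851] [np.float64(0.0), np.float64(0.0)]
mouth [ 0.5962 -0.3147  0.0718] [np.float64(0.3), np.float64(0.3)]
standS L [ 0.5367 -0.3322  0.    ]
standS N [ 0.651  -0.3752  0.    ]
standS R [ 0.6778 -0.3058  0.    ]
standD L [ 0.6795 -0.3143  0.    ]
standD N [ 0.5683 -0.2681  0.    ]
standD R [ 0.5422 -0.338   0.    ]
anvS left [0.4933 0.1589 0.012 ]
anvS near [0.5937 0.1385 0.012 ]
S [350   9  10  15 135] [354.163   15.9037]
S [423 130  69  28 715] [454.8462 144.2713]
S [248 184   9  24 192] [251.8385 195.0104]
S [322 250  14  14 151] [328.5894 256.4437]
S [405 282  23  34 606] [416.0644 298.5   ]
```

```bash
cat >> h.py <<'E'
from scipy.spatial.transform import Rotation as Ro
def delta(o,pos=None,R=None):
    "unit-scaled shift (tool axes now) and turn to reach pos,R"
    Rc=Ro.from_euler("xyz",o["tcp_rot"]); t=np.zeros(3);w=np.zeros(3)
    if pos is not None: t=Rc.inv().apply(np.array(pos)-o["tool_pos"])/.4
    if R is not None: w=(Rc.inv()*R).as_rotvec()/np.pi
    if R is not None and pos is not None: print("shift after turn",np.round(R.inv().apply(np.array(pos)-o["tool_pos"])/.4,4))
    print("shift",np.round(t,4),"turn",np.round(w,4),"rows>=",round(np.linalg.norm(t)/.156,1),round(np.linalg.norm(w)/.0594,1))
E
python3 - <<'E'
from h import *
from bench import *
np.set_printoptions(precision=4,suppress=True)
S=load("scene0");D=load("side0")
print("pin",onz(S,251.8,195,.1135),onz(S,252,185.5,.141),onz(D,308.7,186,.141),tri([(S,252,185.5),(D,308.7,186)]))
print("awl top",onz(S,269.5,183,.13),"punch",onz(S,234,198,.128))
print("awl top D",onz(D,301.2,201,.13),"punch D",onz(D,314.5,181,.128))
o=get_obs()
R=Ro.from_euler("xyz",[np.pi,0,-.234])
ay=np.array([np.sin(.234),np.cos(.234)]); ax=np.array([np.cos(.234),-np.sin(.234)])
piv=np.array([.5447,.1837])
b=.515; e=piv+.100*(ay*np.cos(b)-ax*np.sin(b)); n=ax*np.cos(b)+ay*np.sin(b)
p=e-n*.055
print("bar pt",e,"approach",p,"home pt",piv+.1*ay)
delta(o,[*p,.25],R)
E
```

```text
pin [ 0.4525 -0.0992  0.1135] [ 0.4553 -0.1009  0.141 ] [ 0.4529 -0.0974  0.141 ] (array([ 0.4533, -0.0992,  0.1396]), [np.float64(0.4), np.float64(0.4)])
awl top [ 0.4678 -0.0543  0.13  ] punch [ 0.4448 -0.1497  0.128 ]
awl top D [ 0.4642 -0.0412  0.13  ] punch D [ 0.4423 -0.1465  0.128 ]
bar pt [0.517  0.2798] approach [0.4641 0.2645] home pt [0.5679 0.281 ]
shift after turn [ 0.2666 -2.0163  0.1333]
shift [ 1.3136 -1.5525  0.1351] turn [-0.0004  0.0001  0.1817] rows>= 13.1 3.1
```

send_rows(deltas=[[0,0,0,0,0,0.0455],[0,0,0,0,0,0.0455],[0,0,0,0,0,0.0455],[0,0,0,0,0,0.0455],[0.0167,-0.126,0,0,0,0],[0.0167,-0.126,0,0,0,0],[0.0167,-0.126,0,0,0,0],[0.0167,-0.126,0,0,0,0],[0.0167,-0.126,0,0,0,0],[0.0167,-0.126,0,0,0,0]], jaw=-1)

```text
t: 1.4
tool_pos: [0.283, -0.2092, 0.3038]
tcp_rot: [-3.142, -0.0, -0.236]
ft_force: [1.6, -1.0, 0.0]
finger_gap: 0.0001
grasp_force: 0.0
```

send_rows(deltas=[[0.0167,-0.126,0.013,0,0,0],[0.0167,-0.126,0.013,0,0,0],[0.0167,-0.126,0.013,0,0,0],[0.0167,-0.126,0.013,0,0,0],[0.0167,-0.126,0.013,0,0,0],[0.0167,-0.126,0.013,0,0,0],[0.0167,-0.126,0.013,0,0,0],[0.0167,-0.126,0.013,0,0,0],[0.0167,-0.126,0.013,0,0,0],[0.0167,-0.126,0.013,0,0,0]])

```text
t: 2.65
tool_pos: [0.4067, 0.0413, 0.2794]
tcp_rot: [-2.965, 0.003, 0.006]
ft_force: [-0.5, -0.8, -0.0]
finger_gap: 0.0001
grasp_force: 0.0
```

```bash
python3 - <<'E'
from h import *
from bench import *
np.set_printoptions(precision=4,suppress=True)
o=get_obs(); print(o["t"],o["tool_pos"],o["tcp_rot"],o["finger_gap"],o["ft_force"])
c=camera("wrist"); np.savez("w1.npz",**c); cv2.imwrite("pics/w1.png",c["frame"][:,:,::-1])
delta(o,[.464,.2645,.128],Ro.from_euler("xyz",[np.pi,0,-.234]))
for n,P in dict(fork=(.582,.3395,.09),eye=(.5,.3376,.077),piv=(.5447,.1837,.09)).items(): print(n,proj(c,P))
E
```

```text
2.65 [0.4067 0.0413 0.2794] [-2.9653  0.0027  0.0065] 7.580593020219401e-05 [-0.479  -0.7631 -0.0417]
shift after turn [ 0.0099 -0.5759  0.3784]
shift [ 0.1478 -0.482   0.4698] turn [-0.0557  0.0076  0.0763] rows>= 4.4 1.6
fork [-45.1109 -20.1214]
eye [-7.4768 86.669 ]
piv [132.4038  18.2808]
```

View pics/w1.png

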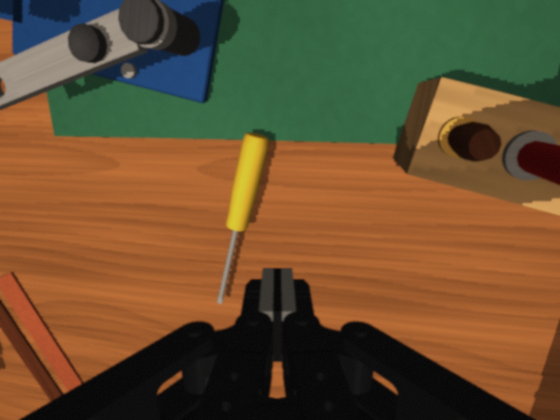

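The wrist view shows the pivot post at (147,20), the dome (88,43), the driver (245,185), and the block with the pin's flange at (533,155). The tool orientation lagged on that fast move; I'll correct it and go slower.

send_rows(deltas=[[0,0,0,-0.0186,0.0025,0.0254],[0,0,0,-0.0186,0.0025,0.0254],[0,0,0,-0.0186,0.0025,0.0254],[0,0,0,0,0,0]])

```text
t: 3.2
tool_pos: [0.3985, -0.045, 0.2791]
tcp_rot: [-3.08, 0.006, -0.146]
ft_force: [0.6, 0.4, -0.1]
finger_gap: 0.0002
grasp_force: 0.0
```

```bash
python3 - <<'E'
from h import *
from bench import *
np.set_printoptions(precision=4,suppress=True)
o=get_obs(); print(o["t"],o["tool_pos"],o["tcp_rot"],o["joint_positions"])
delta(o,[.464,.2645,.128],Ro.from_euler("xyz",[np.pi,0,-.234]))
E
```

```text
3.2 [ 0.3985 -0.045   0.2791] [-3.0802  0.0055 -0.1455] [-0.1465 -0.1037 -0.327   1.3531  0.0614  3.1406]
shift after turn [-0.0202 -0.7905  0.3778]
shift [ 0.0519 -0.7646  0.4253] turn [-0.0195  0.0026  0.0281] rows>= 5.6 0.6
```

send_rows(deltas=[[0,0,0,-0.0195,0.0026,-0.05],[0,0,0,0,0,-0.055],[0,0,0,0,0,-0.055],[0,0,0,0,0,-0.055],[0,0,0,0,0,-0.055],[0,0,0,0,0,-0.055],[0,0,0,0,0,-0.055],[0,0,0,0,0,-0.055],[0,0,0,0,0,-0.055],[0,0,0,0,0,-0.055]])

```text
t: 4.45
tool_pos: [0.3987, -0.0436, 0.279]
tcp_rot: [3.134, -0.001, 1.575]
ft_force: [0.9, 0.3, 1.2]
finger_gap: -0.0001
grasp_force: 0.0
```

send_rows(deltas=[[0,0,0,0,0,-0.055],[0,0,0,0,0,-0.055],[0,0,0,0,0,-0.055],[0,0,0,0,0,-0.055],[0,0,0,0,0,-0.055],[0,0,0,0,0,-0.055],[0,0,0,0,0,-0.055],[0,0,0,0,0,-0.04],[0,0,0,0,0,0]])

```text
t: 5.58
tool_pos: [0.3987, -0.0438, 0.279]
tcp_rot: [3.139, 0.007, 2.903]
ft_force: [-0.1, 0.1, 0.7]
finger_gap: -0.0006
grasp_force: 0.0
```

```bash
python3 - <<'E'
from h import *
from bench import *
np.set_printoptions(precision=4,suppress=True)
o=get_obs(); print(o["t"],o["tool_pos"],o["tcp_rot"],o["joint_positions"])
delta(o,[.464,.2645,.2],Ro.from_euler("xyz",[np.pi,0,np.pi-.234]))
E
```

```text
5.575 [ 0.3987 -0.0438  0.279 ] [3.1393 0.007  2.9028] [-0.1101 -0.1123 -0.3339  1.342   0.0014  0.1287]
shift after turn [0.0198 0.7875 0.1975]
shift [0.025  0.7869 0.1992] turn [ 0.0007  0.0022 -0.0015] rows>= 5.2 0.0
```

send_rows(deltas=[[0.0025,0.0984,0.0249,0.0007,0.0022,-0.0015],[0.0025,0.0984,0.0249,0,0,0],[0.0025,0.0984,0.0249,0,0,0],[0.0025,0.0984,0.0249,0,0,0],[0.0025,0.0984,0.0249,0,0,0],[0.0025,0.0984,0.0249,0,0,0],[0.0025,0.0984,0.0249,0,0,0],[0.0025,0.0984,0.0249,0,0,0],[0,0,0,0,0,0]])

```text
t: 6.7
tool_pos: [0.4637, 0.2659, 0.1977]
tcp_rot: [-3.14, -0.002, 2.909]
ft_force: [-0.4, -0.7, 0.7]
finger_gap: 0.0002
grasp_force: 0.0
```

```bash
python3 - <<'E'
from h import *
from bench import *
np.set_printoptions(precision=4,suppress=True)
o=get_obs(); print(o["t"],o["tool_pos"],o["tcp_rot"],o["joint_positions"])
delta(o,[.464,.2645,.128],Ro.from_euler("xyz",[np.pi,0,np.pi-.234]))
E
```

```text
6.7 [0.4637 0.2659 0.1977] [-3.1402 -0.0016  2.9089] [ 0.5206  0.1659 -0.226   1.181   0.0001  0.7533]
shift after turn [-0.0015 -0.0032  0.1744]
shift [-0.0018 -0.003   0.1744] turn [-0.0004 -0.0005  0.0004] rows>= 1.1 0.0
```

send_rows(deltas=[[0,0,0.058,0,0,0],[0,0,0.058,0,0,0],[0,0,0.058,0,0,0],[-0.02,0.0143,0,0,0,0],[-0.02,0.0143,0,0,0,0],[-0.02,0.0143,0,0,0,0],[-0.02,0.0143,0,0,0,0],[-0.02,0.0143,0,0,0,0],[-0.02,0.0143,0,0,0,0],[-0.02,0.0143,0,0,0,0]])

```text
t: 7.95
tool_pos: [0.5281, 0.2895, 0.1291]
tcp_rot: [-3.14, -0.001, 2.907]
ft_force: [-2.4, -1.7, 0.1]
finger_gap: -0.0004
grasp_force: 1.2
```

send_rows(deltas=[[-0.0075,0,0,0,0,0],[-0.0075,0,0,0,0,0],[-0.0075,0,0,0,0,0],[-0.0075,0,0,0,0,0]])

```text
t: 8.45
tool_pos: [0.5396, 0.2868, 0.1297]
tcp_rot: [-3.141, 0.0, 2.908]
ft_force: [-1.9, 2.2, -0.6]
finger_gap: -0.0
grasp_force: 1.4
```

```bash
python3 - <<'E'
from h import *
from bench import *
np.set_printoptions(precision=4,suppress=True)
o=get_obs(); print(o["t"],o["tool_pos"],o["tcp_rot"],o["ft_force"])
ay=np.array([np.sin(.234),np.cos(.234)]); ax=np.array([np.cos(.234),-np.sin(.234)])
d=o["tool_pos"][:2]-[.5447,.1837]; print("anvil frame from pivot",d@ax,d@ay)
c=camera("side"); np.savez("d2.npz",**c); s=camera("scene"); np.savez("s2.npz",**s)
cv2.imwrite("pics/z2.png",np.hstack([crop(s["frame"][:,:,::-1],322,128,100,95,4),crop(c["frame"][:,:,::-1],185,250,100,95,4)]))
E
```

```text
8.45 [0.5396 0.2868 0.1297] [-3.1415  0.0003  2.9077] [-1.9216  2.2474 -0.575 ]
anvil frame from pivot -0.028879050679218792 0.09909714942861961
```

View pics/z2.png

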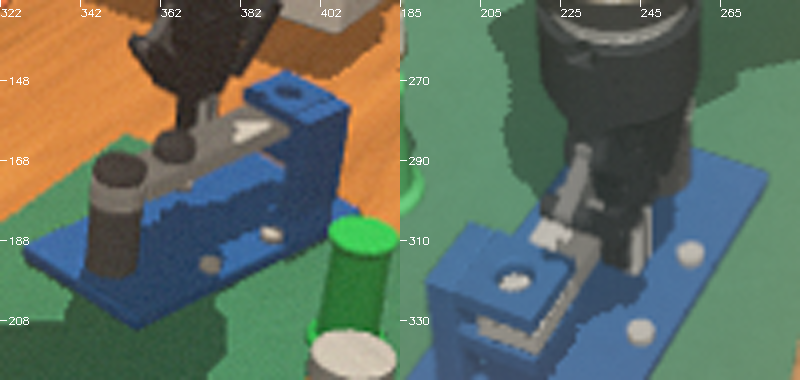

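The bar is nearly home between the ears (side view: fork hole at (213.5,320)). Pressing on to the stop.

send_rows(deltas=[[-0.004,0,0,0,0,0],[-0.004,0,0,0,0,0],[0,0,0,0,0,0]])

```text
t: 8.93
tool_pos: [0.5428, 0.2857, 0.1295]
tcp_rot: [-3.141, 0.001, 2.907]
ft_force: [-1.8, 1.0, 1.6]
finger_gap: -0.0
grasp_force: 0.8
```

send_rows(deltas=[[-0.004,0,0,0,0,0],[-0.004,0,0,0,0,0],[0,0,0,0,0,0]])

```text
t: 9.3
tool_pos: [0.5438, 0.2855, 0.1295]
tcp_rot: [-3.141, -0.004, 2.908]
ft_force: [-10.1, 3.2, 6.0]
finger_gap: 0.0003
grasp_force: 5.4
```

send_rows(deltas=[[-0.004,0,0,0,0,0],[0,0,0,0,0,0],[0,0,0,0,0,0]])

```text
t: 9.68
tool_pos: [0.5439, 0.2854, 0.1295]
tcp_rot: [-3.141, -0.007, 2.909]
ft_force: [-14.5, 4.8, 8.7]
finger_gap: 0.0001
grasp_force: 8.0
```

send_rows(deltas=[[0.02,0,0,0,0,0],[0.04,0,0,0,0,0],[0.04,0,0,0,0,0],[0,0,-0.12,0,0,0],[0,0,-0.12,0,0,0],[0,0,-0.08,0,0,0],[0,0,0,0,0,0]])

```text
t: 10.55
tool_pos: [0.5087, 0.2948, 0.2606]
tcp_rot: [3.139, 0.004, 2.908]
ft_force: [-0.1, 0.3, -0.5]
finger_gap: -0.0001
grasp_force: 0.0
```

```bash
python3 - <<'E'
from h import *
from bench import *
np.set_printoptions(precision=4,suppress=True)
o=get_obs(); print(o["t"],o["tool_pos"],o["tcp_rot"],o["ft_force"])
c=camera("side"); np.savez("d3.npz",**c); s=camera("scene"); np.savez("s3.npz",**s);w=camera("wrist"); np.savez("w3.npz",**w)
cv2.imwrite("pics/z3.png",np.hstack([crop(s["frame"][:,:,::-1],322,128,100,95,4),crop(c["frame"][:,:,::-1],185,250,100,95,4)]))
# yaw 1.35 over the block; half-turn choice by q6
delta(o,[.4533-.0,-.0985,.25],Ro.from_euler("xyz",[np.pi,0,1.35]))
E
```

```text
10.55 [0.5087 0.2948 0.2606] [3.1387 0.0045 2.9077] [-0.1442  0.2593 -0.5089]
shift after turn [-0.9897  0.0803  0.0266]
shift [-0.0931 -0.9886  0.0242] turn [0.0018 0.0004 0.4958] rows>= 6.4 8.3
```

View pics/z3.png

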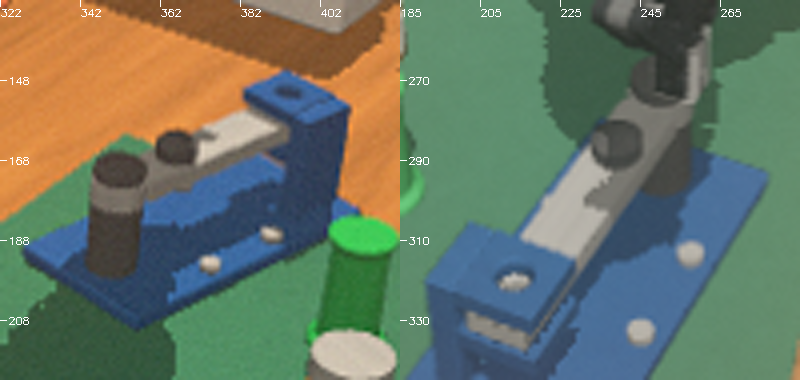

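Bar is home: the fork hole shows the bar's eye beneath, at side (214,320) / scene (394.5,151). Going to the block with a fitting yaw.

send_rows(deltas=[[0,0,0,0.0018,0,0.05],[0,0,0,0,0,0.05],[0,0,0,0,0,0.05],[0,0,0,0,0,0.05],[0,0,0,0,0,0.05],[0,0,0,0,0,0.05],[0,0,0,0,0,0.05],[0,0,0,0,0,0.05],[0,0,0,0,0,0.05],[0,0,0,0,0,0.046]], jaw=1)

```text
t: 11.95
tool_pos: [0.5076, 0.2938, 0.2554]
tcp_rot: [-3.139, 0.009, 1.344]
ft_force: [-0.4, 0.2, 0.3]
finger_gap: 0.0856
grasp_force: 0.0
```

send_rows(deltas=[[-0.09,0.008,0,0,0,0],[-0.11,0.008,0,0,0,0],[-0.11,0.008,0,0,0,0],[-0.11,0.008,0,0,0,0],[-0.11,0.008,0,0,0,0],[-0.11,0.008,0,0,0,0],[-0.11,0.008,0,0,0,0],[-0.11,0.008,0,0,0,0],[-0.11,0.008,0,0,0,0],[-0.02,0.008,0,0,0,0]])

```text
t: 13.2
tool_pos: [0.4513, -0.101, 0.2584]
tcp_rot: [-3.139, 0.007, 1.346]
ft_force: [0.6, 0.4, 0.4]
finger_gap: 0.0853
grasp_force: 0.0
```

send_rows(deltas=[[0,0,0,0,0,0],[0,0,0,0,0,0]])

```text
t: 13.45
tool_pos: [0.4524, -0.0983, 0.2594]
tcp_rot: [-3.14, 0.006, 1.35]
ft_force: [0.7, 0.3, -0.9]
finger_gap: 0.0855
grasp_force: 0.0
```

```bash
python3 - <<'E'
from h import *
from bench import *
np.set_printoptions(precision=4,suppress=True)
o=get_obs(); print(o["t"],o["tool_pos"],o["tcp_rot"],o["joint_positions"])
w=camera("wrist"); np.savez("w4.npz",**w); cv2.imwrite("pics/w4.png",w["frame"][:,:,::-1])
for z in (.08,.0865,.141): print(proj(w,[.4533,-.0988,z]))
delta(o,[.4533,-.0985,.25],Ro.from_euler("xyz",[np.pi,0,1.35]))
E
```

```text
13.45 [ 0.4524 -0.0983  0.2594] [-3.1401  0.0061  1.3502] [-0.2111  0.0138 -0.2579  1.3007 -0.0061  1.5803]
[279.9253 212.1205]
[279.9845 214.8238]
[280.6202 243.8742]
shift after turn [0.0001 0.0022 0.0235]
shift [0.0003 0.0023 0.0235] turn [-0.0005  0.002   0.0001] rows>= 0.2 0.0
```

View pics/w4.png

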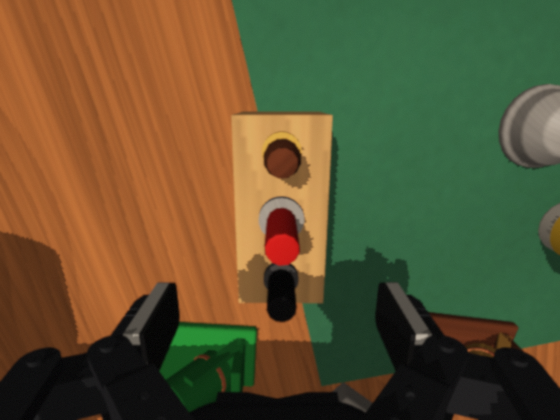

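The block is square to the image; pin top at (282,248), flange (282,217), centered between the open fingers.

```bash
python3 - <<'E'
from h import *
from bench import *
np.set_printoptions(precision=4,suppress=True)
w=load("w4"); print(onz(w,282,248,.141),onz(w,282,217,.0865))
p=(onz(w,282,248,.141)+onz(w,282,217,.0865)+[.4533,-.0992,0])[:2]/3; print(p)
delta(get_obs(),[*p,.166],Ro.from_euler("xyz",[np.pi,0,1.35]))
E
```

```text
[ 0.4535 -0.1016  0.141 ] [ 0.4544 -0.1008  0.0865]
[ 0.4537 -0.1005]
shift after turn [-0.0049  0.0042  0.2339]
shift [-0.0035  0.0045  0.234 ] turn [-0.0004  0.002   0.0002] rows>= 1.5 0.0
```

send_rows(deltas=[[-0.0049,0.0042,0.03,0,0.002,0],[0,0,0.06,0,0,0],[0,0,0.06,0,0,0],[0,0,0.06,0,0,0],[0,0,0.024,0,0,0],[0,0,0,0,0,0],[0,0,0,0,0,0]])

```text
t: 14.38
tool_pos: [0.4541, -0.1016, 0.1672]
tcp_rot: [3.141, 0.0, 1.349]
ft_force: [0.5, -0.0, -0.4]
finger_gap: 0.0853
grasp_force: 0.0
```

send_rows(deltas=[[0,0,0,0,0,0],[0,0,0,0,0,0],[0,0,0,0,0,0],[0,0,0,0,0,0],[0,0,0,0,0,0],[0,0,0,0,0,0]], jaw=-1)

```text
t: 15.12
tool_pos: [0.4538, -0.1016, 0.1667]
tcp_rot: [3.141, 0.0, 1.349]
ft_force: [0.3, 0.5, 3.7]
finger_gap: 0.0206
grasp_force: 58.5
```

send_rows(deltas=[[0,0,-0.03,0,0,0],[0,0,-0.05,0,0,0],[0,0,-0.06,0,0,0],[0,0,-0.06,0,0,0],[0,0,-0.06,0,0,0],[0,0,-0.06,0,0,0],[0,0,-0.06,0,0,0],[0,0,0,0,0,0],[0,0,0,0,0,0]])

```text
t: 16.25
tool_pos: [0.4534, -0.1015, 0.3175]
tcp_rot: [-3.14, 0.0, 1.349]
ft_force: [-1.2, -0.7, -2.4]
finger_gap: 0.0206
grasp_force: 58.9
```

```bash
cat >> h.py <<'E'
a=np.radians(36);ys=np.radians(-21)
AX=np.array([-np.sin(a)*np.cos(ys),-np.sin(a)*np.sin(ys),np.cos(a)]); MOUTH=np.array([.5962,-.3147,.0718])
tilt=Ro.from_rotvec(np.cross([0,0,1],AX)/np.linalg.norm(np.cross([0,0,1],AX))*a)
RP=tilt*Ro.from_euler("xyz",[np.pi,0,1.35])
E
python3 - <<'E'
from h import *
from bench import *
np.set_printoptions(precision=4,suppress=True)
o=get_obs(); print(o["tool_pos"],o["tcp_rot"],o["finger_gap"],o["joint_positions"])
print(RP.apply([0,0,1]),AX)
delta(o,MOUTH+AX*(.0867+.07+.03),RP); print(MOUTH+AX*(.0867+.07+.03))
w=camera("wrist"); np.savez("w5.npz",**w)
c=camera("side"); s=camera("scene"); np.savez("d5.npz",**c);np.savez("s5.npz",**s)
# block-left tip: expected pixels
tip=o["tool_pos"]-[0,0,.1567]; print(tip,proj(s,tip),proj(c,tip))
cv2.imwrite("pics/z5.png",np.vstack([np.hstack([crop(s["frame"][:,:,::-1],215,130,100,75,4),crop(c["frame"][:,:,::-1],260,120,100,75,4)]),cv2.resize(np.hstack([w["frame"][:,:,::-1]]),(400,300))[:, :].repeat(1,1) if 0 else np.hstack([cv2.resize(w["frame"][:,:,::-1],(400,300)),crop(s["frame"][:,:,::-1],200,275,100,75,4)])]))
E
```

```text
[ 0.4534 -0.1015  0.3175] [-3.14    0.0002  1.3492] 0.0206348749862337 [-0.2201  0.0133 -0.1314  1.4277 -0.0002  1.5723]
[ 0.5487 -0.2106 -0.809 ] [-0.5487  0.2106  0.809 ]
shift after turn [-0.375   0.0087  0.3384]
shift [-0.4019  0.1943  0.2365] turn [-0.1984 -0.0289 -0.0002] rows>= 3.2 3.4
[ 0.4937 -0.2754  0.2228]
[ 0.4534 -0.1015  0.1608] [250.996  177.7995] [309.1659 178.5445]
```

View pics/z5.png

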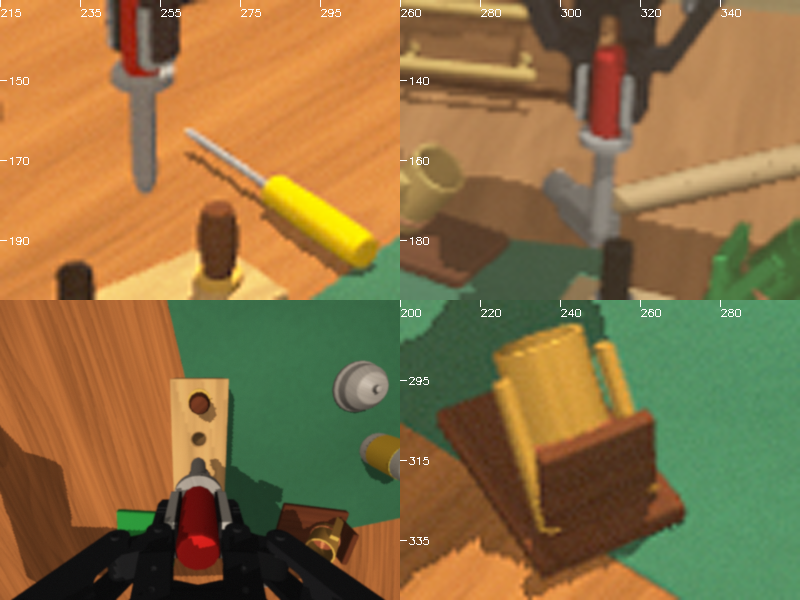

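The pin is held straight, its tip at scene (251,177.5) and side (310.5,180), both within 2 px of prediction; the middle hole is empty. Tilting and moving to the pot.

send_rows(deltas=[[0,0,0,-0.0397,-0.0058,0],[0,0,0,-0.0397,-0.0058,0],[0,0,0,-0.0397,-0.0058,0],[0,0,0,-0.0397,-0.0058,0],[0,0,0,-0.0396,-0.0057,0],[-0.09,0.002,0,0,0,0],[-0.09,0.002,0.03,0,0,0],[-0.09,0.002,0.04,0,0,0],[-0.09,0.002,0.04,0,0,0],[-0.015,0.001,0.04,0,0,0]])

```text
t: 17.65
tool_pos: [0.4519, -0.2614, 0.2833]
tcp_rot: [2.519, 0.085, 1.318]
ft_force: [-0.7, 1.3, -1.9]
finger_gap: 0.0204
grasp_force: 59.5
```

send_rows(deltas=[[0,0,0.05,0,0,0],[0,0,0.05,0,0,0],[0,0,0.04,0,0,0],[0,0,0,0,0,0],[0,0,0,0,0,0]])

```text
t: 18.27
tool_pos: [0.4836, -0.2711, 0.2398]
tcp_rot: [2.517, 0.085, 1.322]
ft_force: [0.1, -0.5, -3.1]
finger_gap: 0.0205
grasp_force: 59.5
```

```bash
python3 - <<'E'
from h import *
from bench import *
np.set_printoptions(precision=4,suppress=True)
o=get_obs(); print(o["t"],o["tool_pos"],o["tcp_rot"],o["finger_gap"],o["joint_positions"])
delta(o,MOUTH+AX*(.0867+.07+.03),RP)
w=camera("wrist"); np.savez("w6.npz",**w)
c=camera("side"); s=camera("scene"); np.savez("d6.npz",**c);np.savez("s6.npz",**s)
z=Ro.from_euler("xyz",o["tcp_rot"]).apply([0,0,1]); tip=o["tool_pos"]+z*.1567
for n,k in(("s",s),("d",c),("w",w)): print(n,"tip",proj(k,tip),"mouth",proj(k,MOUTH))
cv2.imwrite("pics/z6.png",np.hstack([crop(s["frame"][:,:,::-1],200,250,100,100,4),crop(c["frame"][:,:,::-1],230,115,100,100,4)]))
E
```

```text
18.275 [ 0.4836 -0.2711  0.2398] [2.517  0.0852 1.3222] 0.02054272600470676 [-0.5556 -0.1937 -0.6434  0.5001  0.1112  1.2719]
shift after turn [-0.0004 -0.0026  0.0504]
shift [-0.0004 -0.0027  0.0504] turn [ 0.0004 -0.     -0.0001] rows>= 0.3 0.0
s tip [227.8208 261.4999] mouth [235.1573 286.1132]
d tip [277.5345 153.5294] mouth [269.2947 162.9604]
w tip [277.2768 222.7834] mouth [275.6311 203.091 ]
```

View pics/z6.png

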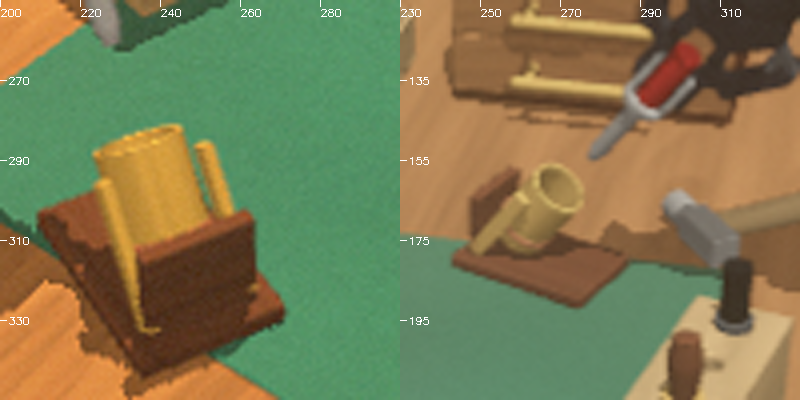

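The side view shows the tip at (278,154.5) right in line with the mouth centre (270,162), as predicted. Dipping.

send_rows(deltas=[[0,-0.0026,0.027,0,0,0],[0,0,0.027,0,0,0],[0,0,0.027,0,0,0],[0,0,0.027,0,0,0],[0,0,0.027,0,0,0]])

```text
t: 19.05
tool_pos: [0.5128, -0.2828, 0.1943]
tcp_rot: [2.518, 0.085, 1.322]
ft_force: [0.4, -0.3, -1.9]
finger_gap: 0.0205
grasp_force: 59.5
```

send_rows(deltas=[[0,0,0.027,0,0,0],[0,0,0.027,0,0,0],[0,0,0.027,0,0,0],[0,0,0,0,0,0],[0,0,0,0,0,0],[0,0,0,0,0,0]])

```text
t: 19.8
tool_pos: [0.5303, -0.2896, 0.1696]
tcp_rot: [2.516, 0.085, 1.322]
ft_force: [-0.6, -0.3, -2.8]
finger_gap: 0.0205
grasp_force: 59.5
```

```bash
python3 - <<'E'
from h import *
from bench import *
np.set_printoptions(precision=4,suppress=True)
o=get_obs(); print(o["t"],o["tool_pos"],o["tcp_rot"],o["ft_force"],o["finger_gap"])
z=Ro.from_euler("xyz",o["tcp_rot"]).apply([0,0,1]); tip=o["tool_pos"]+z*.1567
print("tip depth",(tip-MOUTH)@AX,"lateral",(tip-MOUTH)-((tip-MOUTH)@AX)*AX)
c=camera("side"); s=camera("scene")
cv2.imwrite("pics/z7.png",np.hstack([crop(s["frame"][:,:,::-1],180,250,100,100,4),crop(c["frame"][:,:,::-1],230,115,100,100,4)]))
E
```

```text
19.8 [ 0.5303 -0.2896  0.1696] [2.5162 0.0855 1.3217] [-0.6396 -0.2873 -2.7533] 0.020462777985034635
tip depth -0.03608260517343578 lateral [ 0.0005 -0.0004  0.0004]
```

View pics/z7.png

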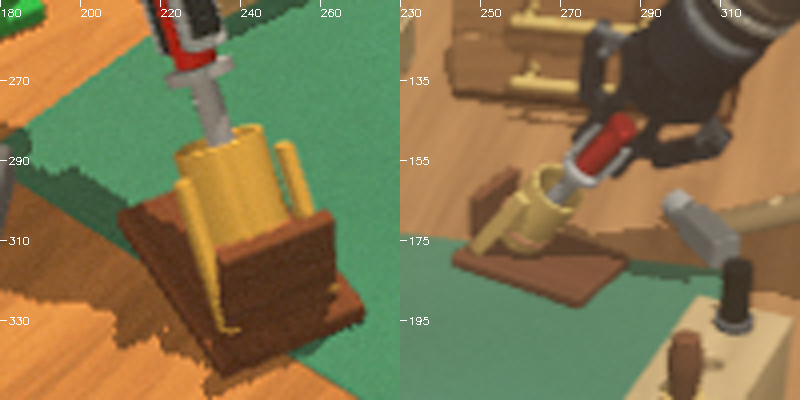

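The pin is in the pot, half the shank inside (side mouth at (269,163)), with no contact force. Withdrawing along the axis, then uprighting.

send_rows(deltas=[[0,0,-0.04,0,0,0],[0,0,-0.06,0,0,0],[0,0,-0.07,0,0,0],[0,0,-0.07,0,0,0],[0,0,-0.07,0,0,0],[0,0,-0.07,0,0,0],[0,0,-0.07,0,0,0],[0,0,0,0,0,0],[0,0,0,0,0,0]])

```text
t: 21.02
tool_pos: [0.431, -0.2514, 0.3145]
tcp_rot: [2.517, 0.085, 1.322]
ft_force: [-0.5, 0.3, -1.5]
finger_gap: 0.0202
grasp_force: 59.6
```

send_rows(deltas=[[0,0,0,0.0397,0.0058,0],[0,0,0,0.0397,0.0058,0],[0,0,0,0.0397,0.0058,0],[0,0,0,0.0397,0.0058,0],[0,0,0,0.0396,0.0057,0],[0,0,0,0,0,0]])

```text
t: 21.78
tool_pos: [0.4329, -0.2521, 0.3119]
tcp_rot: [-3.137, -0.001, 1.35]
ft_force: [1.2, -0.6, -2.0]
finger_gap: 0.0204
grasp_force: 59.6
```

```bash
python3 - <<'E'
from h import *
from bench import *
np.set_printoptions(precision=4,suppress=True)
o=get_obs(); print(o["t"],o["tool_pos"],o["tcp_rot"],o["joint_positions"])
R=Ro.from_euler("xyz",[np.pi,0,1.35])
delta(o,[.582,.3395,.30],R)
E
```

```text
21.775 [ 0.4329 -0.2521  0.3119] [-3.1372 -0.0013  1.3499] [-0.5273  0.0836 -0.0695  1.4222 -0.0001  1.2644]
shift after turn [1.5247 0.0399 0.0297]
shift [1.5247 0.0399 0.0315] turn [-0.0014 -0.0004 -0.    ] rows>= 9.8 0.0
```

send_rows(deltas=[[0.08,0.0025,0,-0.0014,0,0],[0.1,0.0025,0,0,0,0],[0.1,0.0025,0,0,0,0],[0.1,0.0025,0,0,0,0],[0.1,0.0025,0,0,0,0],[0.1,0.0025,0,0,0,0],[0.1,0.0025,0,0,0,0],[0.1,0.0025,0,0,0,0],[0.1,0.0025,0,0,0,0],[0.1,0.0025,0,0,0,0]])

```text
t: 23.02
tool_pos: [0.5271, 0.13, 0.3143]
tcp_rot: [3.135, -0.001, 1.349]
ft_force: [0.3, -0.4, -1.8]
finger_gap: 0.0202
grasp_force: 59.6
```

send_rows(deltas=[[0.1,0.0025,0,0,0,0],[0.1,0.0025,0,0,0,0],[0.1,0.0025,0.01,0,0,0],[0.1,0.0025,0.01,0,0,0],[0.1,0.0025,0.01,0,0,0],[0.045,0.0025,0,0,0,0],[0,0,0,0,0,0],[0,0,0,0,0,0]])

```text
t: 24.02
tool_pos: [0.5807, 0.3394, 0.3026]
tcp_rot: [3.137, -0.0, 1.349]
ft_force: [0.0, -0.1, -1.7]
finger_gap: 0.0203
grasp_force: 59.6
```

```bash
python3 - <<'E'
from h import *
from bench import *
np.set_printoptions(precision=4,suppress=True)
o=get_obs(); print(o["t"],o["tool_pos"],o["tcp_rot"],o["joint_positions"],o["finger_gap"])
delta(o,[.582,.3395,.26],Ro.from_euler("xyz",[np.pi,0,1.35]))
E
```

```text
24.025 [0.5807 0.3394 0.3026] [ 3.1369 -0.0003  1.349 ] [ 0.5299  0.4169  0.3389  1.4892 -0.003   2.3225] 0.020259828482241598
shift after turn [0.001  0.0032 0.1065]
shift [0.001  0.0027 0.1065] turn [ 0.0015 -0.0001 -0.0003] rows>= 0.7 0.0
```

```bash
python3 - <<'E'
from h import *
from bench import *
np.set_printoptions(precision=4,suppress=True,linewidth=200)
w=camera("wrist"); np.savez("w8.npz",**w)
H=[.582,.3395,.09]
V={n:load(n) for n in("s3","d3","w3","w8")}
obs=[]
for n,c in V.items():
    u,v=proj(c,H); print(n,u,v)
    if not(20<u<540 and 20<v<400): continue
    r=26 if n[0]=="w" else 12
    x0,y0=int(u)-r,int(v)-r; f=cv2.resize(c["frame"][y0:y0+2*r,x0:x0+2*r],None,fx=4,fy=4,interpolation=cv2.INTER_LINEAR).astype(int)
    # blue ear top: ref colour = median of strongly blue, bright pixels
    b=(f[...,2]-f[...,0]); m0=b>50
    br=f.sum(2); ref=np.percentile(br[m0],80); top=m0&(abs(br-ref)<60)
    k,l,st,ce=cv2.connectedComponentsWithStats((~top).astype(np.uint8),connectivity=4)
    print(" ref",ref,np.median(f[top],axis=0))
    for i in range(1,k):
        x,y,ww,hh,A=st[i]
        if A>150 and x>0 and y>0 and x+ww<8*r and y+hh<8*r:
            uc,vc=x0+(x+ww/2)/4-.5+.125,y0+(y+hh/2)/4-.5+.125; print("  box",uc,vc,ww/4,hh/4,A/16,onz(c,uc,vc,.09))
E
```

```text
s3 393.8932844327505 150.50223287700246
 ref 335.0 [ 65. 104. 156.]
  box 393.75 150.625 6.75 3.5 17.9375 [0.582  0.3386 0.09  ]
d3 212.93241289723147 319.29312316650544
 ref 338.0 [ 72. 111. 151.]
  box 213.375 319.625 10.0 6.5 50.25 [0.5809 0.3401 0.09  ]
w3 355.6320102190806 294.2510923232086
 ref 250.0 [ 39.  78. 130.]
  box 350.625 294.5 26.0 20.75 413.25 [0.5813 0.3356 0.09  ]
w8 278.49905619190037 200.89975438259884
 ref 246.0 [ 38.  76. 128.]
  box 279.0 205.25 23.25 21.75 393.8125 [0.5816 0.3356 0.09  ]
```

send_rows(deltas=[[-0.004,0.003,0.03,0.0015,0,0],[0,0,0.03,0,0,0],[0,0,0.03,0,0,0],[0,0,0.025,0,0,0],[0,0,0,0,0,0],[0,0,0,0,0,0]])

```text
t: 24.82
tool_pos: [0.5818, 0.3383, 0.2567]
tcp_rot: [-3.141, -0.0, 1.349]
ft_force: [-0.1, 0.2, -1.1]
finger_gap: 0.0207
grasp_force: 59.6
```

```bash
cat > m.py <<'E'
from h import *
from bench import *
np.set_printoptions(precision=4,suppress=True,linewidth=200)
o=get_obs(); print(o["t"],o["tool_pos"],o["tcp_rot"],o["ft_force"])
z=Ro.from_euler("xyz",o["tcp_rot"]).apply([0,0,1])
for n,ref in(("scene","s3"),("side","d3")):
    c=camera(n); np.savez("m_"+n+".npz",**c); b=load(ref)["frame"].astype(int); f=c["frame"].astype(int)
    d=np.abs(f-b).sum(2)>60; sat=f.max(2)-f.min(2)<35; m=d&sat
    L=[]
    for s in np.arange(.100,.1567,.006):   # shank stations from flange down
        u,v=proj(c,o["tool_pos"]+z*s); r=int(round(v)); xs=np.arange(int(u)-14,int(u)+15); mm=m[r,xs]
        run=xs[mm]; L.append((round(s,3),r,round(u,1),(run.min(),run.max(),len(run)) if len(run) else None))
    print(n,"tip",proj(c,o["tool_pos"]+z*.1567)); [print("  ",*q) for q in L]
E
python3 m.py
```

```text
24.825 [0.5818 0.3383 0.2567] [-3.1411 -0.      1.3494] [-0.0636  0.2405 -1.1379]
scene tip [394.0396 147.381 ]
   0.1 129 396.6 (np.int64(394), np.int64(399), 6)
   0.106 131 396.3 (np.int64(394), np.int64(399), 6)
   0.112 133 396.0 (np.int64(394), np.int64(398), 2)
   0.118 135 395.8 (np.int64(394), np.int64(398), 5)
   0.124 137 395.5 (np.int64(394), np.int64(398), 5)
   0.13 139 395.2 (np.int64(393), np.int64(397), 5)
   0.136 141 395.0 (np.int64(393), np.int64(397), 5)
   0.142 143 394.7 (np.int64(393), np.int64(397), 5)
   0.148 145 394.4 (np.int64(395), np.int64(396), 2)
   0.154 147 394.2 (np.int64(394), np.int64(395), 2)
side tip [212.9318 315.3326]
   0.1 294 211.1 (np.int64(197), np.int64(225), 26)
   0.106 297 211.3 (np.int64(197), np.int64(225), 21)
   0.112 299 211.5 (np.int64(197), np.int64(225), 21)
   0.118 301 211.7 (np.int64(197), np.int64(225), 23)
   0.124 303 211.9 (np.int64(197), np.int64(225), 26)
   0.13 306 212.1 (np.int64(198), np.int64(226), 24)
   0.136 308 212.3 (np.int64(198), np.int64(226), 19)
   0.142 310 212.5 (np.int64(209), np.int64(220), 12)
   0.148 312 212.7 (np.int64(209), np.int64(216), 8)
   0.154 314 212.8 (np.int64(210), np.int64(215), 6)
```

send_rows(deltas=[[-0.0012,-0.0018,0,0,0,0],[0,0,0.015,0,0,0],[0,0,0.015,0,0,0],[0,0,0.015,0,0,0],[0,0,0.015,0,0,0],[0,0,0,0,0,0],[0,0,0,0,0,0]])

```text
t: 25.8
tool_pos: [0.5811, 0.3375, 0.2322]
tcp_rot: [-3.141, 0.001, 1.349]
ft_force: [2.0, -2.8, -3.8]
finger_gap: 0.0208
grasp_force: 59.6
```

send_rows(deltas=[[0,0,0.01,0,0,0],[0,0,0.01,0,0,0],[0,0,0.01,0,0,0],[0,0,0,0,0,0]])

```text
t: 26.3
tool_pos: [0.5812, 0.3377, 0.2201]
tcp_rot: [-3.142, 0.001, 1.349]
ft_force: [3.8, -3.8, -1.6]
finger_gap: 0.0207
grasp_force: 59.8
```

send_rows(deltas=[[-0.0018,0.0018,0,0,0,0],[0,0,0,0,0,0],[0,0,0.01,0,0,0],[0,0,0.01,0,0,0],[0,0,0,0,0,0]])

```text
t: 26.92
tool_pos: [0.5812, 0.337, 0.2118]
tcp_rot: [-3.14, 0.001, 1.349]
ft_force: [2.5, -0.3, -4.3]
finger_gap: 0.0206
grasp_force: 59.9
```

send_rows(deltas=[[0,0.0012,0,0,0,0],[0,0,0.012,0,0,0],[0,0,0.012,0,0,0],[0,0,0.012,0,0,0],[0,0,0.012,0,0,0],[0,0,0.012,0,0,0],[0,0,0,0,0,0],[0,0,0,0,0,0]])

```text
t: 27.92
tool_pos: [0.5819, 0.3369, 0.1886]
tcp_rot: [-3.141, 0.0, 1.349]
ft_force: [-0.8, 0.6, -1.7]
finger_gap: 0.021
grasp_force: 59.7
```

Smooth. About 12 mm to go.

send_rows(deltas=[[0,0,0.01,0,0,0],[0,0,0.01,0,0,0],[0,0,0.005,0,0,0],[0,0,0,0,0,0],[0,0,0,0,0,0]])

```text
t: 28.55
tool_pos: [0.5819, 0.337, 0.1786]
tcp_rot: [-3.141, 0.0, 1.349]
ft_force: [-0.3, 0.4, -1.4]
finger_gap: 0.0211
grasp_force: 59.7
```

send_rows(deltas=[[0,0,0.003,0,0,0],[0,0,0.003,0,0,0],[0,0,0,0,0,0]])

```text
t: 28.92
tool_pos: [0.582, 0.337, 0.1767]
tcp_rot: [-3.141, -0.0, 1.349]
ft_force: [-0.8, -0.4, 2.9]
finger_gap: 0.0208
grasp_force: 60.3
```

send_rows(deltas=[[0,0,0.002,0,0,0],[0,0,0,0,0,0]])

```text
t: 29.18
tool_pos: [0.582, 0.3369, 0.1767]
tcp_rot: [3.141, -0.001, 1.349]
ft_force: [-2.2, -1.5, 7.2]
finger_gap: 0.0204
grasp_force: 60.8
```

send_rows(deltas=[[0,0,0,0,0,0],[0,0,0,0,0,0],[0,0,0,0,0,0],[0,0,0,0,0,0],[0,0,0,0,0,0],[0,0,0,0,0,0]], jaw=1)

```text
t: 29.92
tool_pos: [0.5819, 0.3369, 0.1752]
tcp_rot: [-3.141, 0.0, 1.349]
ft_force: [0.5, -0.5, -0.1]
finger_gap: 0.0851
grasp_force: 0.0
```

send_rows(deltas=[[0,0,-0.03,0,0,0],[0,0,-0.06,0,0,0],[0,0,-0.08,0,0,0],[0,0,-0.08,0,0,0],[0,0,-0.08,0,0,0],[-0.1,0,-0.05,0,0,0],[-0.12,0,0,0,0,0],[-0.12,0,0,0,0,0],[0,0,0,0,0,0],[0,0,0,0,0,0]])

```text
t: 31.18
tool_pos: [0.5523, 0.2044, 0.3282]
tcp_rot: [3.141, -0.001, 1.349]
ft_force: [-0.2, 1.0, -0.3]
finger_gap: 0.0854
grasp_force: 0.0
```

```bash
python3 - <<'E'
from h import *
from bench import *
np.set_printoptions(precision=4,suppress=True,linewidth=200)
o=get_obs(); print(o["t"],o["tool_pos"])
# red handle: expected axis from flange on fork; compare mask box with prediction
for n in("scene","side"):
    c=camera(n); cv2.imwrite(f"pics/end_{n}.png",c["frame"][:,:,::-1]); f=c["frame"].astype(int)
    P=[.5815,.338]; t=proj(c,[*P,.151]);b=proj(c,[*P,.096]); print(n,"pred top",t,"handle base",b)
    m=((f[...,0]>90)&(f[...,1]<70)&(f[...,2]<75)).astype(np.uint8)
    k,l,st,ce=cv2.connectedComponentsWithStats(m)
    for i in range(1,k):
        if np.hypot(*(ce[i]-(t+b)/2))<25 and st[i,4]>20:
            x,y,w,h,A=st[i]; r=[(yy,round(float(np.mean(np.where(l[yy]==i)[0])),1)) for yy in(y+3,y+h//2,y+h-4)]
            print("  box",st[i],"rows",r,"mid z=.1235 pt",onz(c,*ce[i],.1235))
E
```

```text
31.175 [0.5523 0.2044 0.3282]
scene pred top [396.1586 130.5839] handle base [393.7313 148.7104]
  box [391 129  10  21 160] rows [(np.int32(132), 396.0), (np.int32(139), 395.0), (np.int32(146), 394.5)] mid z=.1235 pt [0.5795 0.3426 0.1235]
side pred top [211.4791 296.447 ] handle base [213.2169 316.6473]
  box [207 299  12  21 203] rows [(np.int32(302), 212.0), (np.int32(309), 212.0), (np.int32(316), 213.5)] mid z=.1235 pt [0.5794 0.3444 0.1235]
```

```bash
python3 -c "
from bench import *
print(job_done())"
```

```text
the job is handed in; nothing more can be done
None
```

The bar is home and the pin was dipped 36 mm into the pot. It now stands through fork and bar with its flange on the fork and the gripper clear. I handed the job in at about 31 s; it gave no verdict, and with my 10 views used up I checked the final seating only by numbers (contact at the expected height, handle upright in both cameras).

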